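# Start a long coffee on the capsule machine

## Robot

A 7-joint arm with a two-finger parallel gripper is mounted at the origin on a cart in front of the work surface, level with it; the furniture and walls round the work are solid. World frame = base frame: x ahead of the robot, y to its left, z up, the work surface at z = 0. Lengths are in m, angles in rad, forces in N, time in s.
With the tool pointing down it reaches from about 0.4 to 0.85 m from the base axis. Payload 4.4 kg.
Tool frame: the origin (TCP) lies at the centre of the arm's flange, where the gripper is bolted on; the fingertips stand 199 mm ahead of it and the grasp point (between the pads) lies 180 mm ahead of it; z points along the fingers, y is the line along which they close (so a half turn about z gives the same grasp; the last joint's range is limited). The gripper opens to 94 mm and grips with 3 to 60 N. Pads are 16 mm wide; open, the fingers measure 119 mm over their backs; the gripper's body (75 mm by 177 mm) begins 78 mm behind the grasp point.
Start: joints at [1.089, 0.628, 0.038, 1.517, -0.027, 0.996, -0.02], TCP at [0.263, -0.595, 0.405] pointing down, gripper open.
Joint ranges: [-3.06, 3.06], [-0.37, 2.12], [-1.25, 1.32], [0.18, 2.47], [-1.1, 4.24], [0.23, 1.98], [-2.94, 2.94]. Speed limits (rad/s): [2.57, 2.57, 3.14, 3.14, 3.14, 3.14, 3.14].

## Interface

Orientations are given as a rotation vector (axis times angle).
In Python, from bench import arm, gripper_to, inverse_kinematics, imaging, ticket gives the robot as it stands. Calls block until the motion is done:
- arm.move_to(position, orientation): joint-space move of the TCP to a pose.
- arm.move_l(position, orientation=None, rate=0.15): straight line of the TCP; orientation=None keeps the orientation; rate is the mean speed in m/s.
- arm.movej(angles): joint-space move.
- gripper_to(opening, f_grip=None): finger opening in m; f_grip is the grip in N (None keeps the last); returns when the fingers have stopped.
- arm.sleep(seconds).
- inverse_kinematics(position, orientation): joint angles nearest the present ones, or None.
- arm.observe(): the state.
- imaging.get_image(name): name is "scene" or "top" or "wrist"; returns the picture (384x512x3 uint8, red, green, blue); there is no depth.
- imaging.camera_params(name): a dict with "camera_matrix" (3x3 intrinsics, pixels), "R" (3x3) and "t" (3): a world point X has camera coordinates R X + t. Camera axes: x right, y down, z forward; pixel columns grow to the right and rows downward; lengths in m; the calibration is good to about 2 mm. The wrist camera is an equidistant fisheye: a pixel r from the principal point sees the ray r / f radians off the axis. A picture is of the moment at which its call begins: read the wrist's pose just before it. camera_params takes no time and is no camera call; for the wrist camera it gives the pose at the moment of the call.
A pose or a line that the arm cannot do raises arm.MotionError and nothing moves.
- ticket.hand_in(): hands the job in; it is judged then, once.
The state is a dict: "time_s": time; "q": joint angles; "joint_velocities": joint speeds; "tau": joint torques, N m; "tcp_pos": TCP position; "tcp_rot": TCP orientation; "wrist_force": force on the tool from outside, world axes, zero at the start; "torque": the same for the moment, N m; "width": finger opening in m; "grasp_force": force on a finger pad.
Only numpy, scipy, OpenCV 4.12 (cv2) and the standard library are available. Lean on these libraries where they do the work, as an engineer would, in place of code of your own. Each camera call takes 0.05 s, during which the arm holds its last target. There are 200 camera calls.

## Task

Get a long coffee going without picking anything up: gently push the white mug along the worktop until it stands centred under the coffee machine's spout, and flip the machine's lever forward over its dead centre so that it snaps shut on the capsule. Only when the mug is in place and the lever is shut, press the larger of the two buttons on top of the machine all the way and let it go. Leave the small button and the other things on the worktop alone, and keep the mug upright.

Things in the scene. Friction and masses are not known exactly. Their poses are not given: they have to be found in the camera images.
- coffee_machine: Black capsule coffee machine, fixed, capsule already in it. Origin on the worktop straight below the spout; x to its back, y to its left seen from the front, z up. In its frame, mm: head y +-48, z 137 to 235, overhanging from x = 12 back to the column (front face with folded-up drip tray x = 66, y +-56, z to 235, back to x 176); water tank behind it to x 241.
- spout (a point): Lower end of the twin coffee outlets (20 mm apart, left and right of this point), 114 mm above the worktop, under a beak (x -12 to 28, y +-22, z 125 to 145 mm in the machine's frame) that juts out of the head's front. The space below is open to the front and both sides.
- mug: White mug with a row of small leaves, loose, upright on the worktop before the machine: round body 92 mm across, 95 mm tall, 0.19 to 0.38 kg. The handle points along its -y, reaches 80 mm from the body's centre line, 30 mm wide; at the start it points to the machine's -y, or up to 0.5 rad round towards its back. Origin on the underside, 16.5 mm from the centre line towards the handle.
- mug_centre (a point): Centre line of the mug's round body, at its underside (mug frame 0, 16.5, 0 mm). The wall tapers from 92 mm across at the rim to 70 mm at the foot, so that an upright finger touches the rim first and may tip the mug; fingertips low on it, the wrist leaning back 10 to 20 degrees, slide it steadily.
- lever (a joint): Machine's closing lever, rad: 0 = open (upright, leaning 8 degrees back), 1.62 = shut (folded forward over the head, nearly level). Over-centre toggle: a spring drives it from its dead centre at 0.90 into either end. Up to there it takes about 4 N at the bar; past it, it snaps shut by itself within half a second.
- lever_bar (a point): Centre of the lever's cross bar, 90 mm from the hinge: a bar along the machine's y with a black sleeve 70 mm long, 17 mm thick, on two steel arms at y = +-58 mm (10 mm thick), open between them. Open, it stands 303 mm above the worktop; it moves forward and down in an arc and ends 222 mm high over the front edge of the head.
- lever_hinge (a point): Centre of the lever's hinge, whose axis runs along the machine's y: x = 92, z = 214 mm in the machine's frame.
- large_button (a joint): Travel of the large brew button (long coffee), m: 0 = out, 0.006 = fully down. It springs back; pressed fully it takes 5 N. A brew starts at 0.004.
- large_button_top (a point): Centre of the top of the large button, 28 mm in diameter, on the machine's top deck behind the lever, right of the middle (machine frame x = 124, y = -26, z = 245 mm, 10 mm above the deck). Pressed straight down.
- small_button (a joint): Travel of the small brew button (short coffee), m: 0 = out, 0.005 = fully down. Not to be pressed.
- small_button_top (a point): Centre of the top of the small button, 16 mm in diameter, left of the large one (machine frame x = 124, y = 27, z = 244 mm).
- glass: Bystander: small ribbed drinking glass, 59 mm wide, 75 mm tall, on the machine's -y side. Origin: centre of its underside.
- tea_box: Bystander: carton of tea bags, 63 x 131 x 66 mm (x, y, z), on the machine's +y side. Origin: centre of its underside.
- teaspoon: Bystander: teaspoon lying on the worktop, 132 x 26 x 11 mm, on the machine's +y side. Origin: centre of its underside.
- salt_shaker: Bystander: salt shaker, 44 mm wide, 90 mm tall, on the machine's -y side. Origin: centre of its underside.
- spice_jar: Bystander: spice jar with a white cap, 46 mm wide, 109 mm tall, on the machine's -y side. Origin: centre of its underside.
There are look-alikes about, which are no part of the job. Leave any green look-alike of the mug alone.

How it is judged:
By the outcome, as a careful person would: the job done as asked, in the order asked, and still so for the second after the job is handed in, with the robot touching nothing.
It also fails if it takes over 70 s, if anything falls off the work surface, if the arm or the gripper's body presses on something with over 40 N, if the wrist force passes 120 N, or if a joint passes its speed limit or range.

## Working session

There is one attempt and no reset: what is moved stays moved. The work goes in short steps, each a Python script; the robot and the scene stay as the last script left them, time stands still between calls to the robot, and variables do not carry over. Pictures are saved under pics/ and viewed, at most 11 in all, crops included, and the job is handed in when it is done.

```bash
mkdir -p pics; ls; python3 - <<'E'
from bench import arm, imaging
import cv2, numpy as np
s=arm.observe(); print(s['time_s'],s['tcp_pos'],s['tcp_rot'],s['width'])
ims=[]
for n in("scene","top"):
    im=imaging.get_image(n); cv2.imwrite(f"pics/{n}0.png",im[...,::-1])
    p=imaging.camera_params(n); print(n,p['camera_matrix'].tolist(),p['R'].tolist(),p['t'].tolist())
E
```

```text
pics
0.0 [ 0.2624549  -0.59433909  0.40379236] [-3.07223147e+00 -6.48005502e-01  6.08659943e-04] 0.09402300765548285
scene [[408.6860866155736, 0.0, 254.68196678997919], [0.0, 408.6860866155736, 189.74323373061816], [0.0, 0.0, 1.0]] [[-0.709642798740814, -0.704442166169496, 0.012974309913546282], [-0.3759532053923628, 0.36302626945362687, -0.8525673668642207], [0.5958743873926049, -0.6098960257363635, -0.5224562682564701]] [0.5953933455898441, 0.3101276111014391, 1.1131649989803594]
top [[370.84152436426047, 0.0, 252.96210095958875], [0.0, 370.84152436426047, 187.233507766447], [0.0, 0.0, 1.0]] [[-0.014172366795333442, -0.999809629381875, 0.013410779794460322], [-0.9959068834445522, 0.012917123117793871, -0.08945740571980867], [0.08926714696447527, -0.01462371107608227, -0.9959003582423223]] [0.2368464312537336, 0.6263065698980173, 1.0047046487369176]
```

View pics/scene0.png

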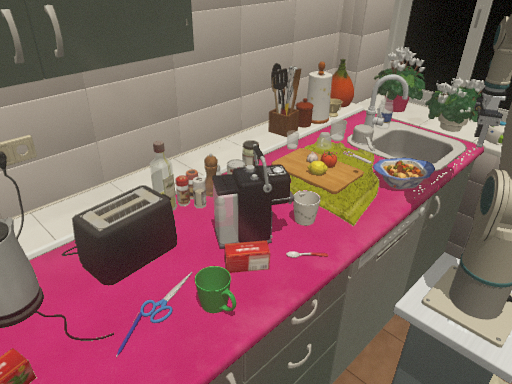

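View pics/top0.png

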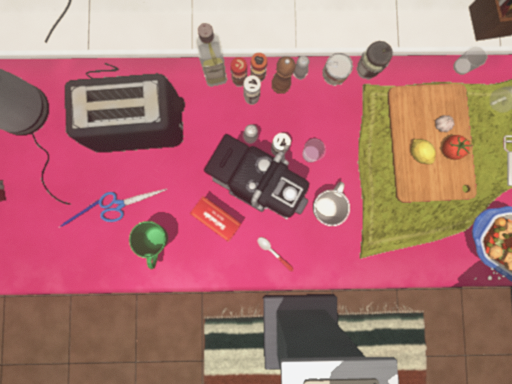

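The scene view shows the machine around (245,205), the white mug at (306,208), the green decoy at (213,288), the tea box, the spoon, and the upright lever at (262,165). The top view shows the machine from (225,155) to (290,200), facing lower right, with the mug at (332,206) and its handle pointing up at (339,187). I'll zoom in.

```bash
python3 - <<'E'
import cv2, numpy as np
a=cv2.imread("pics/top0.png")[120:280,190:370]; b=cv2.imread("pics/scene0.png")[130:280,200:340]
a=cv2.resize(a,None,fx=4.2,fy=4.2,interpolation=cv2.INTER_CUBIC)[:600,:790]
b=cv2.resize(b,None,fx=4,fy=4,interpolation=cv2.INTER_CUBIC)
cv2.imwrite("pics/topz.png",a);cv2.imwrite("pics/scenez.png",b)
E
```

```text
(no output)
```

View pics/topz.png

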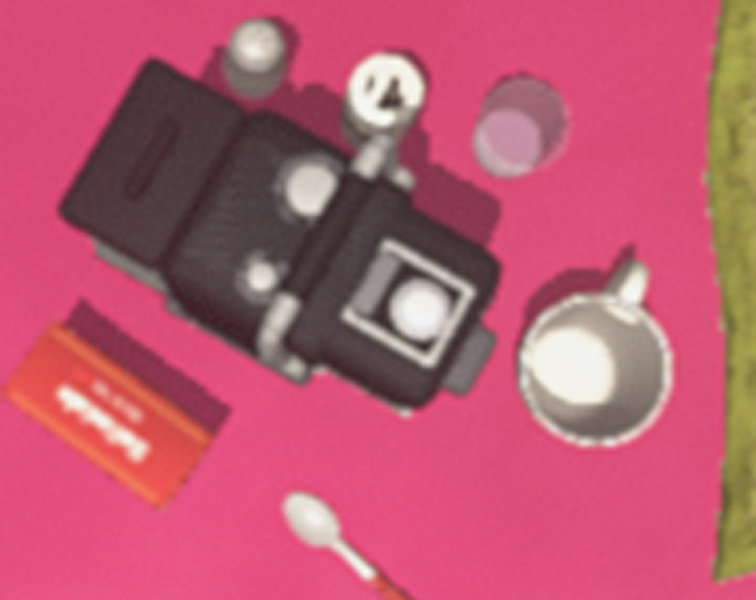

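View pics/scenez.png

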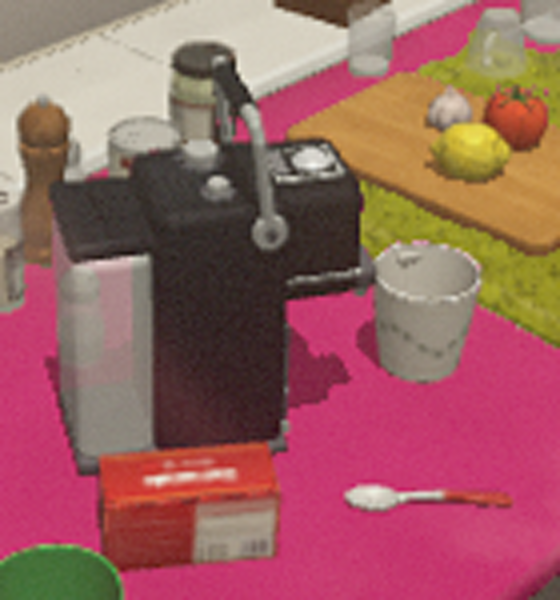

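Top zoom: large button at (308,188), small button at (262,277), lever sleeve from (358,180) to (302,300), mug rim centre at (597,368), handle at (635,275). Scene zoom: large button at (202,148), small button at (217,187), mug rim centre at (428,270), foot around (425,375). Next I'll cast rays.

```bash
cat > h.py <<'E'
import numpy as np, cv2
from bench import arm, gripper_to, inverse_kinematics, imaging, ticket
from scipy.spatial.transform import Rotation as Ro
def ray(p,uv,fish=False):
    K,R,t=np.array(p['camera_matrix']),np.array(p['R']),np.array(p['t'])
    d=np.array([(uv[0]-K[0,2])/K[0,0],(uv[1]-K[1,2])/K[1,1],1.])
    if fish:
        r=np.hypot(d[0],d[1])+1e-12; d=np.array([d[0]/r*np.sin(r),d[1]/r*np.sin(r),np.cos(r)])
    return -R.T@t, R.T@d
def cast(p,uv,z,fish=False):
    o,d=ray(p,uv,fish); return (o+d*(z-o[2])/d[2])[:2]
def tz(u,v): return 190+(u+.5)/4.2-.5,120+(v+.5)/4.2-.5
def sz(u,v): return 200+(u+.5)/4-.5,130+(v+.5)/4-.5
E
python3 - <<'E'
from h import *
T=imaging.camera_params("top");S=imaging.camera_params("scene")
def pr(n,*a): print(n,np.round(cast(*a)*1000,1))
for n,u,z in [("Lb",(308,188),.245),("sb",(262,277),.244),("slR",(358,180),.311),("slL",(302,300),.311),("rim",(597,368),.095),("handle tip",(638,262),.08),("headFR",(505,262),.235),("headFL",(415,412),.235),("colBR",(262,110),.235),("spoon",(335,550),0.005),("glass",(507,140),0.0),("salt/jar",(385,95),.109)]:
    pr(n,T,tz(*u),z)
for n,u,z in [("Lb S",(202,146),.245),("sb S",(217,184),.244),("rim S",(428,270),.095),("foot low S",(425,380),0)]:
    pr(n,S,sz(*u),z)
# rim / mug via mask in top
im=cv2.cvtColor(cv2.imread("pics/top0.png"),cv2.COLOR_BGR2HSV)
m=((im[...,1]<70)&(im[...,2]>70)).astype(np.uint8); m[:, :305]=0; m[:,362:]=0; m[:170]=0; m[235:]=0
c=max(cv2.findContours(m,0,2)[0],key=cv2.contourArea)
print(cv2.boundingRect(c), cv2.fitEllipse(c))
print(arm.observe()['tcp_pos'], -T['R'].T@T['t'], -S['R'].T@S['t'])
E
```

```text
Lb [660.1 208.8]
sb [613.7 233.6]
slR [653.7 187.5]
slL [596.  215.4]
rim [568.7  26. ]
handle tip [635.5  -5.6]
headFR [620.8 104.7]
headFL [542.4 154.2]
colBR [703.9 232.2]
spoon [452.9 184.6]
glass [728.9  61.2]
salt/jar [738.  154.6]
Lb S [659.8 204.9]
sb S [611.4 237.2]
rim S [567.3  25.3]
foot low S [546.4  43.6]
(313, 182, 37, 44) ((331.8511962890625, 205.4279022216797), (34.45490646362305, 42.63167953491211), 17.59609031677246)
[ 0.26247253 -0.59436028  0.40386361] [0.53741258 0.24340377 1.05343719] [-0.12419644  0.98575062  0.83825989]
```

```bash
cat >> h.py <<'E'
def rv(ztool, ytool):
    z=np.array(ztool,float); z/=np.linalg.norm(z); y=np.array(ytool,float); y-=z*(y@z); y/=np.linalg.norm(y)
    return Ro.from_matrix(np.c_[np.cross(y,z),y,z]).as_rotvec()
def tip2tcp(tip,ztool,d=.199):
    z=np.array(ztool,float); return np.array(tip)-d*z/np.linalg.norm(z)
E
python3 - <<'E'
from h import *
L=np.radians(20); zt=[0,np.sin(L),-np.cos(L)]
for yt in([1,0,0],[-1,0,0]):
    print(yt)
    for p in([.52,.0,.52],):
        print('look',inverse_kinematics(p,rv([0,0,-1],yt)))
    for tip in([.57,-.06,.2],[.57,-.04,.014],[.57,.08,.014]): print('push',inverse_kinematics(tip2tcp(tip,zt),rv(zt,yt)))
p=[.50,-.05,.52]
for yt in([1,0,0],[-1,0,0],[0,-1,0]):
    if inverse_kinematics(p,rv([0,0,-1],yt)) is not None:
        arm.move_to(p,rv([0,0,-1],yt)); print('used',yt); break
gripper_to(.03)
cp=imaging.camera_params("wrist"); im=imaging.get_image("wrist"); cv2.imwrite("pics/w1.png",im[...,::-1])
np.save("w1.npy",cp,allow_pickle=True); print(cp, arm.observe()['time_s'], arm.observe()['tcp_pos'])
E
```

```text
[1, 0, 0]
look [ 0.25761463  0.34593782 -0.43304235  1.70114598  0.1580499   1.12912694
 -0.22064993]
push [ 0.57708114  0.62764384 -0.49131044  1.68301968 -0.07841314  0.94839807
  0.20783099]
push [ 0.51541207  0.88750998 -0.44804529  1.81052647  0.00253756  0.56986165
  0.20562691]
push [ 0.31738085  0.86938211 -0.44889471  1.87387171 -0.02523897  0.45573151
  0.03777229]
[-1, 0, 0]
look [-0.7717152   0.52999458  1.14915449  1.72747744 -0.51241503  1.22495167
 -2.63349153]
push [ 0.00387828  0.62395949  0.43534787  1.7009293  -0.65048495  1.10551253
 -2.38880585]
push [ 0.0622094   0.87075057  0.28908349  1.82464716 -0.8580786   0.77273028
 -2.15963964]
push [-0.11124512  0.84496832  0.23331065  1.88689789 -0.93269891  0.67035864
 -2.27728132]
used [1, 0, 0]
{'camera_matrix': array([[297.31863964,   0.        , 257.76414449],
       [  0.        , 297.31863964, 189.27836066],
       [  0.        ,   0.        ,   1.        ]]), 'R': array([[ 9.99999496e-01, -2.58684235e-04, -9.70250245e-04],
       [ 2.41195134e-05, -9.59780389e-01,  2.80751856e-01],
       [-1.00385324e-03, -2.80751738e-01, -9.59779899e-01]]), 't': array([-0.49904222, -0.10961277,  0.48804703])} 3.3917 [ 0.50000625 -0.05001178  0.51999097]
```

View pics/w1.png

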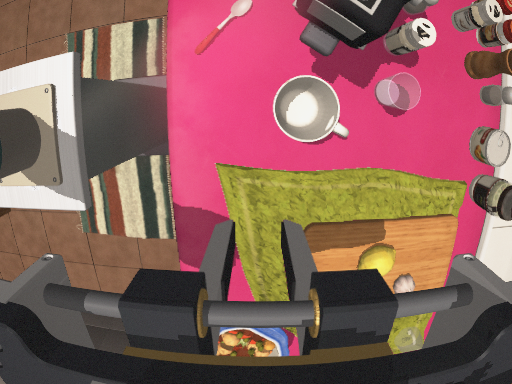

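The wrist view shows the mug rim centred near (307,108), its handle towards (344,132), the machine's beak at (320,38), and towel just in front of the mug. I'll move over the machine for a close view.

```bash
python3 - <<'E'
from h import *
arm.move_l([.57,.08,.56],rate=.2)
cp=imaging.camera_params("wrist"); im=imaging.get_image("wrist"); cv2.imwrite("pics/w2.png",im[...,::-1])
np.save("w2.npy",cp,allow_pickle=True)
cv2.imwrite("pics/w2z.png",cv2.resize(cv2.imread("pics/w2.png")[0:230,130:400],(783,598) and None,fx=2.6,fy=2.6,interpolation=cv2.INTER_CUBIC))
E
```

```text
(no output)
```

View pics/w2z.png

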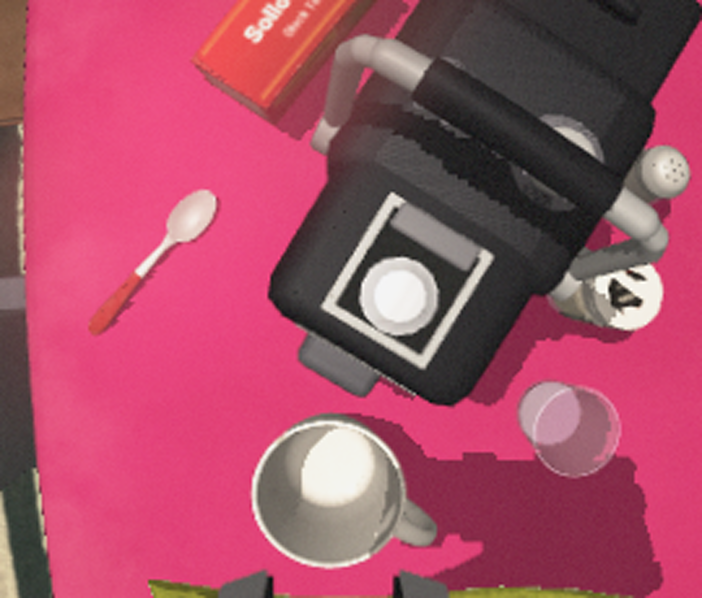

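Wrist zoom: beak front edge from (301,358) to (370,397), sleeve ends at about (428,80) and (608,192), mug rim ellipse centred at (330,491), handle tip at (425,530).

```bash
python3 - <<'E'
from h import *
cp=np.load("w2.npy",allow_pickle=True).item()
def wz(u,v): return 130+(u+.5)/2.6-.5,(v+.5)/2.6-.5
P={n:cast(cp,wz(*u),z,True)*1000 for n,u,z in [("bkL",(300,359),.145),("bkR",(369,397),.145),("slL",(428,80),.303),("slR",(608,190),.303),("headFL",(268,288),.235),("headFR",(452,410),.235),("rim",(330,491),.095),("handle",(428,531),.06),("glass",(553,412),0.0)]}
for k,v in P.items(): print(k,np.round(v,1))
bm=(P['bkL']+P['bkR'])/2; sm=(P['slL']+P['slR'])/2
a=np.arctan2(*(sm-bm)[::-1]); print('len',np.linalg.norm(sm-bm),'exp',116.5,'yaw',np.degrees(a), 'beak w',np.linalg.norm(P['bkL']-P['bkR']))
for n in('bk','sl'):
    d=P[n+'L']-P[n+'R']; print(n,np.degrees(np.arctan2(d[1],d[0]))-90, np.linalg.norm(d))
x=np.array([np.cos(a),np.sin(a)]); print('spout from beak',bm+12*x,'from bar',sm-104.5*x)
E
```

```text
bkL [551.7 116.3]
bkR [587.   96.5]
slL [597.5 220.9]
slR [654.4 189.5]
headFL [543.5 154.6]
headFR [616.4 106.1]
rim [566.5  31.6]
handle [630.7  -6. ]
glass [727.7  63.5]
len 113.88309068575417 exp 116.5 yaw 60.19491222809899 beak w 40.453431240425935
bk 60.7805993376175 40.453431240425935
sl 61.138700305666134 64.89155872587504
spout from beak [575.30689979 116.79168336] from bar [574.00616236 114.52093536]
```

```bash
cat >> h.py <<'E'
SP=np.array([.574,.1155]); YAW=np.radians(60.2)
MX=np.array([np.cos(YAW),np.sin(YAW)]); MY=np.array([-MX[1],MX[0]])
def M(x,y,z): return np.r_[SP+(MX*x+MY*y)/1000,z/1000]
def f(): 
    s=arm.observe(); return round(s['time_s'],1),np.round(s['wrist_force'],1),np.round(s['tcp_pos'],4)
E
python3 - <<'E'
from h import *
c=np.array([.567,.027]); d=SP-c; dist=np.linalg.norm(d); d/=dist
L=np.radians(20); zt=np.r_[np.sin(L)*d,-np.cos(L)]; o=rv(zt,[d[1],-d[0],0])
def P(b,z): return tip2tcp(np.r_[SP-d*b,z],zt)
arm.move_to(P(dist+.056,.22),o); arm.move_l(P(dist+.056,.014),rate=.12); print(f())
arm.move_l(P(dist+.035,.014),rate=.03); print(f())
arm.move_l(P(.065,.014),rate=.03); print(f(), arm.observe()['width'])
for n in("top","wrist"):
    cp=imaging.camera_params(n); im=imaging.get_image(n); cv2.imwrite(f"pics/{n}3.png",im[...,::-1]); np.save(f"{n}3.npy",cp,allow_pickle=True)
a=cv2.resize(cv2.imread("pics/top3.png")[130:250,240:370],None,fx=3,fy=3); b=cv2.imread("pics/wrist3.png")[:360,80:480]
cv2.imwrite("pics/c3.png",np.hstack([a,b]))
E
```

```text
(7.0, array([-0.3, -0.7,  0.4]), array([ 0.5575, -0.0967,  0.2016]))
(7.8, array([-0. , -0.4,  0.1]), array([ 0.5589, -0.0757,  0.201 ]))
(9.9, array([ 0.4, -1.1, -0.4]), array([ 0.5635, -0.0173,  0.201 ])) 0.030065243810730672
```

View pics/c3.png

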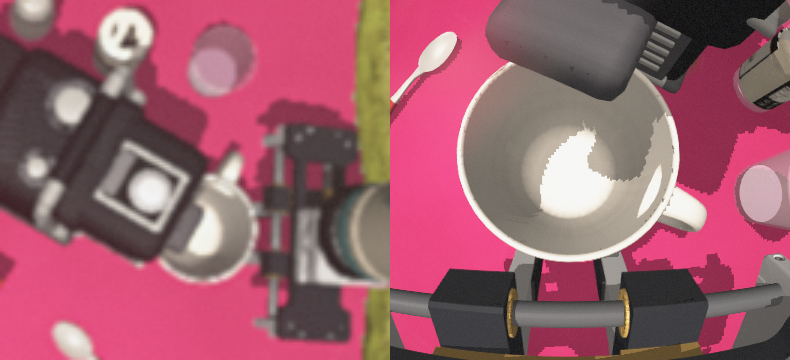

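The mug is upright and sits squarely between the fingers. In the wrist view the rim runs through (458,150), (480,215), (570,261), (679,150), and the beak is just reaching over it. I'll fit the rim circle and finish the push.

```bash
python3 - <<'E'
from h import *
cp=np.load("wrist3.npy",allow_pickle=True).item(); T=imaging.camera_params("top")
pts=[(458,150),(466,190),(488,225),(520,249),(570,261),(620,248),(655,218),(679,155),(672,115),(476,97),(505,66)]
w=np.array([cast(cp,(u-310,v),.095,True) for u,v in pts])
A=np.c_[2*w,np.ones(len(w))]; s=np.linalg.lstsq(A,(w**2).sum(1),rcond=None)[0]
print('wrist centre',s[:2],'r',np.sqrt(s[2]+s[:2]@s[:2]))
pt=[(255,210),(258,235),(250,262),(232,276),(210,282),(185,280),(165,268),(222,180)]
w=np.array([cast(T,(240+(u+.5)/3-.5,130+(v+.5)/3-.5),.095) for u,v in pt])
A=np.c_[2*w,np.ones(len(w))]; s=np.linalg.lstsq(A,(w**2).sum(1),rcond=None)[0]
print('top centre',s[:2],'r',np.sqrt(s[2]+s[:2]@s[:2]))
# beak front corners from wrist (composite px) at z .125 lower edge / top
for u,v in[(487,32),(610,100)]:
    print([np.round(cast(cp,(u-310,v),z,True),4) for z in(.125,.135,.145)])
c=np.array([.567,.027]); d=SP-c; d/=np.linalg.norm(d); print('tip axis',SP-d*.065,'pred centre',SP-d*.065+.0418*d)
E
```

```text
wrist centre [0.57201079 0.09065439] r 0.044838052599856355
top centre [0.57209078 0.0880012 ] r 0.046574974630897784
[array([0.5472, 0.1262]), array([0.5499, 0.1191]), array([0.5526, 0.1119])]
[array([0.5848, 0.0972]), array([0.583 , 0.0935]), array([0.5812, 0.0898])]
tip axis [0.56887476 0.05070238] pred centre [0.57217069 0.09237223]
```

```bash
cat > push.py <<'E'
from h import *
c=np.array([.567,.027]); d=SP-c; d/=np.linalg.norm(d)
L=np.radians(26); zt=np.r_[np.sin(L)*d,-np.cos(L)]; o=rv(zt,[d[1],-d[0],0])
def P(b,z=.015): return tip2tcp(np.r_[SP-d*b,z],zt)
E
python3 - <<'E'
from push import *
print(inverse_kinematics(P(.04),o))
arm.move_l(P(.08),o,rate=.04); print(f())
for b in (.06,.05,.0455,.041): arm.move_l(P(b),o,rate=.025); print(f())
for n in("top","wrist","scene"):
    cp=imaging.camera_params(n); im=imaging.get_image(n); cv2.imwrite(f"pics/{n}4.png",im[...,::-1]); np.save(f"{n}4.npy",cp,allow_pickle=True)
a=cv2.resize(cv2.imread("pics/scene4.png")[150:250,240:330],None,fx=3.8,fy=3.6,interpolation=cv2.INTER_CUBIC); b=cv2.imread("pics/wrist4.png")[:360,80:480]
cv2.imwrite("pics/c4.png",np.hstack([a,b])); print(a.shape)
E
```

```text
[ 0.44621245  0.91068715 -0.54103395  1.89401086 -0.08528237  0.4203168
  0.09094208]
(11.1, array([-0.6, -1.1,  0.8]), array([ 0.5609, -0.0507,  0.194 ]))
(12.0, array([ 0.4, -0.9,  0.1]), array([ 0.5624, -0.0313,  0.1939]))
(12.6, array([0.5, 0.1, 0. ]), array([ 0.5632, -0.0209,  0.1939]))
(12.9, array([ 0.6,  0. , -1.1]), array([ 0.5636, -0.0165,  0.1939]))
(13.2, array([-0.2,  0.5, -0.1]), array([ 0.5639, -0.012 ,  0.1939]))
(360, 342, 3)
```

View pics/c4.png

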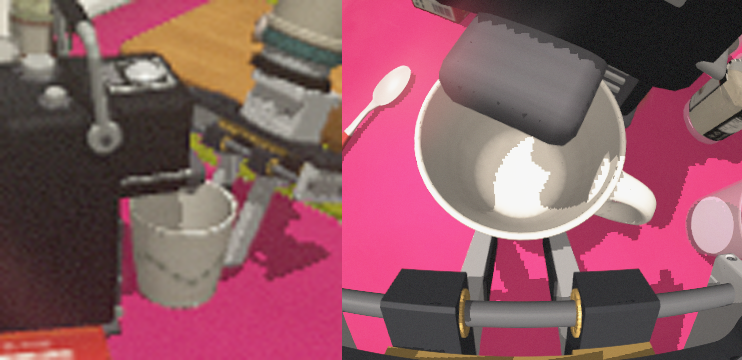

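The mug is upright with its rim under the beak. Wrist rim points run (416,135), (475,228), (520,238), (620,160), (625,125). In the scene half, the rim is centred near (184,208) and spans 131 to 237.

```bash
python3 - <<'E'
from push import *
cp=np.load("wrist4.npy",allow_pickle=True).item(); S=imaging.camera_params("scene")
def fit(w):
    s=np.linalg.lstsq(np.c_[2*w,np.ones(len(w))],(w**2).sum(1),rcond=None)[0]; return np.round(s[:2],4),np.sqrt(s[2]+s[:2]@s[:2])
pts=[(416,135),(424,170),(442,203),(475,228),(520,238),(565,227),(598,201),(619,162),(625,125),(615,88),(424,100)]
w=np.array([cast(cp,(u-262,v),.095,True) for u,v in pts]); C,r=fit(w); print('wrist',C,r)
w=np.array([cast(S,(240+u/3.8,150+v/3.6),.095) for u,v in[(131,205),(237,208),(225,226),(205,236),(175,237),(148,226)]]); print('scene',fit(w))
for z in(.125,.135,.145): print(z,[np.round(cast(cp,(u-262,v),z,True),4) for u,v in[(438,72),(565,145)]])
e=SP-C; print('err mach x,y mm',e@MX*1000,e@MY*1000,' along d',e@d*1000)
E
```

```text
wrist [0.574  0.1167] 0.04544279004135243
scene (array([0.568 , 0.1192]), np.float64(0.04482734070763185))
0.125 [array([0.5463, 0.1272]), array([0.5858, 0.0969])]
0.135 [array([0.5491, 0.1204]), array([0.5839, 0.0938])]
0.145 [array([0.5518, 0.1137]), array([0.5821, 0.0906])]
err mach x,y mm -1.041318544042708 -0.5963687532330627  along d -1.1962638109847805
```

The mug is within about 1 to 2 mm of the spout. I'll back off, rise, and do the lever.

```bash
python3 - <<'E'
from push import *
arm.move_l(P(.10),o,rate=.1)
p=P(.10); p[2]=.36; arm.move_l(p,o,rate=.2); print(f())
gripper_to(0.0)
D=[0,0,-1]; o2=rv(D,np.r_[-MY,0])
arm.move_to(np.r_[.56,-.02,.60],o2)
arm.move_l(tip2tcp(M(134,0,390),D),o2,rate=.2); print(f(),arm.observe()['width'])
arm.move_l(tip2tcp(M(134,0,290),D),rate=.12); print(f())
def bar(th):
    a=th-np.radians(8); return 92-90*np.sin(a),214+90*np.cos(a)
for th in np.arange(.0,1.16,.1):
    x,z=bar(th); arm.move_l(tip2tcp(M(x+17,0,max(z-12,262)),D),rate=.06); print(round(th,2),f()[:2])
s=imaging.get_image("scene"); cv2.imwrite("pics/s5.png",cv2.resize(s[130:280,200:340,::-1],None,fx=3,fy=3,interpolation=cv2.INTER_CUBIC))
E
```

```text
(15.1, array([-0.3, -0.8, -0.1]), array([ 0.5587, -0.0711,  0.3591]))
(18.1, array([-0.8, -1.1,  0.5]), array([0.6407, 0.2306, 0.5892])) 0.0002867805732313145
(19.1, array([-0.4, -0.6,  0.5]), array([0.6408, 0.2319, 0.49  ]))
0.0 (19.4, array([0.6, 1.3, 0.7]))
0.1 (19.7, array([1.3, 3.7, 3.1]))
0.2 (20.0, array([1.1, 2.8, 2. ]))
0.3 (20.3, array([2.1, 4.2, 1.7]))
0.4 (20.6, array([1.8, 3.1, 1.3]))
0.5 (20.9, array([0. , 2.5, 1. ]))
0.6 (21.2, array([-0.3,  2.1,  0.6]))
0.7 (21.5, array([ 1. ,  1.7, -1.4]))
0.8 (21.8, array([0. , 0.3, 0.2]))
0.9 (22.1, array([ 0.2, -0.4, -0.6]))
1.0 (22.4, array([ 0. ,  0.8, -0. ]))
1.1 (22.7, array([ 0.6, -0.4,  0.1]))
```

View pics/s5.png

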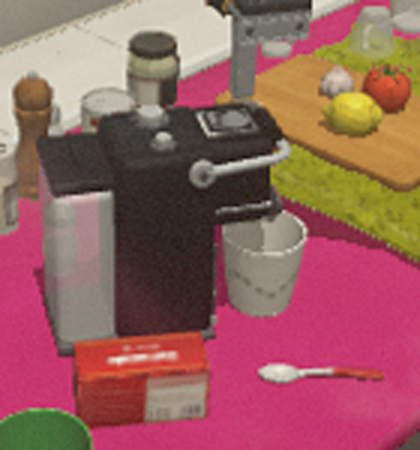

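The lever is folded down shut, and the mug stands upright under the beak at (265,260). I'll take one wrist picture to re-check the mug and button positions before brewing.

```bash
python3 - <<'E'
from push import *
D=[0,0,-1]; o2=rv(D,np.r_[-MY,0])
p=arm.observe()['tcp_pos']; p[2]=.54; arm.move_l(p,rate=.2)
arm.move_l([.545,.06,.54],rv(D,[1,0,0]),rate=.2)
cp=imaging.camera_params("wrist"); im=imaging.get_image("wrist"); np.save("w6.npy",cp,allow_pickle=True); print(f())
cv2.imwrite("pics/w6.png",im[...,::-1]); cv2.imwrite("pics/w6z.png",cv2.resize(im[0:200,150:400,::-1],None,fx=3,fy=3,interpolation=cv2.INTER_CUBIC))
E
```

```text
(24.0, array([ 0.3, -0.4,  0.5]), array([0.5452, 0.0608, 0.5392]))
```

View pics/w6z.png

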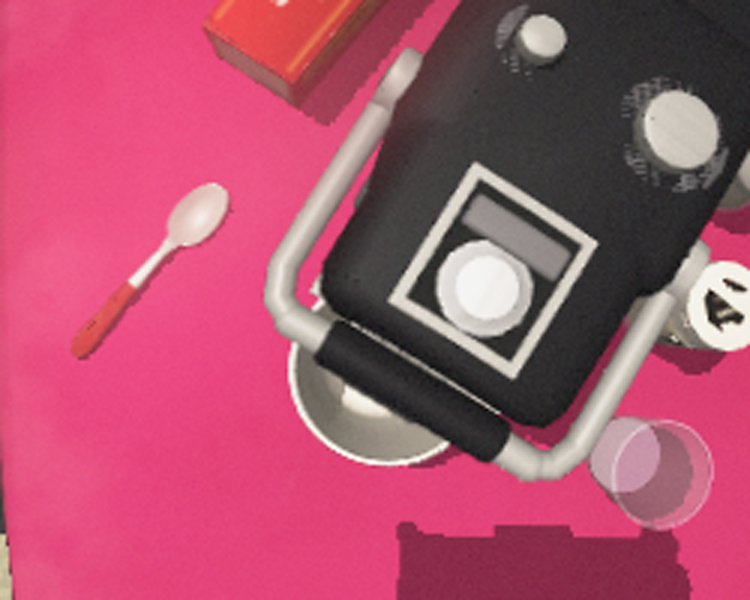

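Lever shut. Zoom positions: sleeve (328,342) to (502,440), large button (682,130), small button (542,38). The visible rim arc runs (291,370), (320,438), (385,465), (450,450).

```bash
python3 - <<'E'
from push import *
cp=np.load("w6.npy",allow_pickle=True).item()
wz=lambda u,v:(150+(u+.5)/3-.5,(v+.5)/3-.5)
g=lambda u,z:cast(cp,wz(*u),z,True)
Lb,sb=g((682,130),.245),g((542,38),.244); a=g((328,342),.222); b=g((502,440),.222); bm=(a+b)/2
print('Lb',Lb,M(124,-26,0)[:2],'sb',sb,M(124,27,0)[:2],'bar',bm,M(2.4,0,0)[:2])
mid=(Lb+sb)/2; x=mid-bm; print('yaw axis',np.degrees(np.arctan2(x[1],x[0])),np.linalg.norm(x),'exp .1216','yaw btn',np.degrees(np.arctan2(*(sb-Lb)[::-1]))-90,'yaw bar',np.degrees(np.arctan2(*(a-b)[::-1]))-90)
x/=np.linalg.norm(x); print('spout est',bm-.0024*x, mid-.124*x)
w=np.array([g(p,.095) for p in[(291,370),(298,405),(318,437),(350,458),(385,465),(420,461),(450,450)]])
from scipy.optimize import least_squares
print('mug',least_squares(lambda c:np.linalg.norm(w-c,axis=1)-.0455,SP).x)
E
```

```text
Lb [0.65724926 0.20683706] [0.65818667 0.21018159] sb [0.6115145  0.23316825] [0.6121951  0.23652121] bar [0.57445324 0.11699407] [0.57519274 0.11758264]
yaw axis 59.80988701706474 0.11917302906854364 exp .1216 yaw btn 60.06937621687024 yaw bar 61.22765006993296
spout est [0.57324635 0.1149196 ] [0.5720259  0.11282182]
mug [0.57411805 0.1149244 ]
```

The mug is centred within about 2 mm. Pressing the large button now.

```bash
python3 - <<'E'
from push import *
D=[0,0,-1]; o2=rv(D,np.r_[-MY,0]); B=np.array([.6577,.2085])
T=lambda z:np.r_[B,z+.199]
arm.move_l(T(.34),o2,rate=.2); arm.move_l(T(.255),rate=.1); F0=arm.observe()['wrist_force'][2]
for z in np.arange(.248,.2329,-.001):
    arm.move_l(T(z),rate=.02); arm.sleep(.1); F=np.mean([arm.observe()['wrist_force'][2] for _ in range(1)])-F0; print(round(z,4),round(F,1),np.round(arm.observe()['tcp_pos'][2]-.199,4))
    if F>9: break
arm.sleep(.3); arm.move_l(T(.26),rate=.05); arm.move_l(T(.36),rate=.2); print(f())
arm.move_l([.50,-.12,.56],rate=.25); print(f())
for n in("scene","top"): cv2.imwrite(f"pics/{n}7.png",imaging.get_image(n)[...,::-1])
a=cv2.resize(cv2.imread("pics/scene7.png")[130:280,200:340],None,fx=2.8,fy=2.8); b=cv2.resize(cv2.imread("pics/top7.png")[120:270,190:330],None,fx=2.8,fy=2.8)
cv2.imwrite("pics/c7.png",np.hstack([a,b]))
E
```

```text
0.248 0.3 0.248
0.247 -0.2 0.247
0.246 -0.5 0.246
0.245 2.5 0.2453
0.244 1.7 0.2441
0.243 3.5 0.2431
0.242 3.9 0.2421
0.241 4.7 0.2411
0.24 5.6 0.2401
0.239 7.6 0.2395
0.238 10.6 0.2395
(31.7, array([-0.2,  0.5, -0.5]), array([0.6575, 0.2084, 0.5576]))
(33.3, array([-1.1, -0.4, -0.9]), array([ 0.5004, -0.1189,  0.5599]))
```

View pics/c7.png

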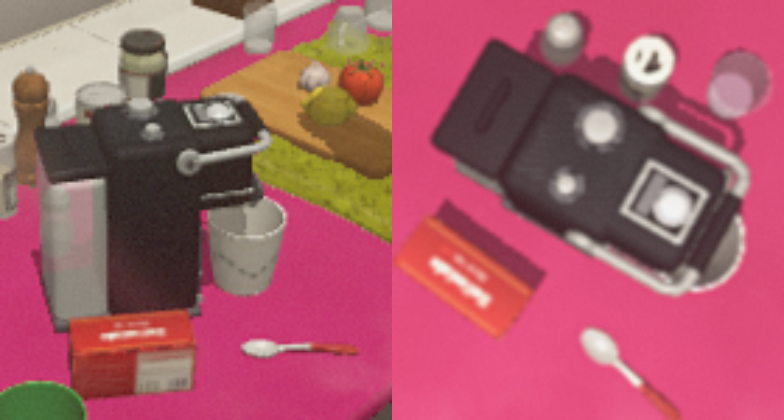

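The button bottomed out (6 mm, then the force rose sharply) and was released. The lever is shut, the mug is upright under the spout, and the other things on the worktop haven't moved.

```bash
python3 -c "
from bench import ticket; print(ticket.hand_in())"
```

```text
the job is handed in; nothing more can be done
None
```

The job is handed in at about 33 s: the mug stands upright within about 2 mm of the spout's centre, the lever is snapped shut, and the large button was then pressed fully and released, with nothing else touched.

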